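Let a roller out of the lever-lid hopper

TASK

One of the two hoppers on the bench holds a steel roller, the other a smaller steel ball: with a fingertip push on its lever pad, press down the lever of the roller's hopper so that its lid lifts, and keep it down until the roller has rolled out into the catch tray and lies there. Then ease the lever back up so that the lid comes shut gently without slamming, and finish clear of everything. Do it by the lever alone: do not touch the lids, the roller or the ball, do not work the other hopper, and do not shift or pick up anything else on the bench.

Things in the scene. Friction and masses are not known exactly. Their poses are not given: they have to be found in the camera images.
- roller_hopper: grey hopper bolted to the bench, holding the steel roller. Origin under its middle at bench level, z up, +x from lever to tray (roughly away from the robot). Chute x -70 to +70 mm, 64 mm wide, 125 mm high, floor sloping down to the outlet at x = +70; open catch tray at x = +70 to +195, 100 mm wide, walls 45 mm high, floor 8 mm up. 
- roller_lid: lid of the hopper holding the steel roller: steel, 68 mm wide, over the outlet end from above (95 mm) and in front (82 mm), open windows above and in front, steel lip at its lower edge. Origin on its hinge, 15 mm behind the hopper's origin, 132 mm up. Lifts front edge first by 1.6 times the lever angle, to 0.72 rad; weight and a spring shut it, and it slams if let go.
- roller_lever (a joint): lever angle of the hopper holding the steel roller: 0 = up, lid shut; 0.45 rad = fully down, lid fully up. Pivot axis along the hopper's y, 55 mm behind its origin, 105 mm up; the lever reaches 120 mm back from it; the pad goes almost straight down, 54 mm in all. 2 to 6 N on the pad moves it; springs up when let go. The roller gets out only above about 0.2 rad, best at full press.
- roller_pad (a point): middle of the upper face of the bare metal press pad (30 mm x 36 mm, 9 mm thick with its plate) at the end of the lever of the hopper that holds the steel roller; at rest about 173 mm behind (-x of) the hopper's origin, 28 mm to its +y side and 134 mm above the bench, with nothing beneath it
- roller: plain steel roller, a cylinder 40 mm in diameter and 48 mm long, lying across the chute (axis along the hopper's y) behind the lid's lip; 0.25 kg. Origin at its centre. With the lid up it rolls out by itself into the tray within about a second.
- ball_hopper: the same kind of hopper, but holding the steel ball; sizes and frame as the other
- ball_lid: lid of the hopper that holds the steel ball; same as the other
- ball_lever (a joint): angle of the ball hopper's lever, same meaning as the other (0 = up, lid shut)
- ball_pad (a point): middle of the upper face of the ball hopper's press pad
- ball: plain steel ball, 28 mm in diameter, in the other hopper's chute behind its lid. Origin at its centre.
- holder_a: steel tool holder standing on its end, 44 mm across, 80 mm high; origin under its middle; leave alone
- holder_b: steel tool holder, 44 mm across, 65 mm high; origin under its middle; leave alone
- collet_nut: dark steel collet nut, 40 mm across, 24 mm high; origin under its middle; leave alone
- wheel: pale grinding wheel lying flat, 100 mm across, 14 mm thick, arbor pin to 50 mm height; origin under its middle; leave alone
- spanner: steel spanner lying flat, 170 mm long; leave alone
- carton: white carton, 150 x 110 x 45 mm; origin under its middle; leave alone
- oiler: amber oil bottle, 56 mm across, 130 mm high; origin under its middle; leave alone
Not all that is in view belongs to the job. What is shaped like the roller but black or orange is not meant.

How it is judged:
On the way, in this order (a step that is already met when the one before it is completed fails the run):
1. the roller lies in its hopper's catch tray while the lever is still held down (lid up) (value of joint roller_lever above 0.1 rad and x of roller in the frame of roller_hopper between 0.085 and 0.19 m and z of roller in the frame of roller_hopper below 0.05 m and y of roller in the frame of roller_hopper between -0.045 and 0.045 m), for 0.2 s.
2. the lever is back up and the lid shut (value of joint roller_lever below 0.02 rad), for 0.2 s.
At the end, for the whole second after the job is handed in: The roller rests in the catch tray of its own hopper, both lids are shut (levers within 0.02 rad of up), and the ball is still in its hopper's chute (value of joint each of roller_lever, ball_lever below 0.02 rad and x of roller in the frame of roller_hopper between 0.085 and 0.19 m and z of roller in the frame of roller_hopper below 0.05 m and y of roller in the frame of roller_hopper between -0.045 and 0.045 m and linear speed of roller below 0.02 m/s and x of ball in the frame of ball_hopper below 0.07 m and z of ball in the frame of ball_hopper above 0.05 m); the robot touches nothing.
It fails at once if the lid slams: the lever is let fly up so that it is still turning faster than 1.7 rad/s (pad about 0.2 m/s) as the lid comes shut (value of joint roller_lever below 0.15 rad and velocity of joint roller_lever below -1.7 rad/s).
It fails at once if the other hopper's lever is pressed or its lid opens (value of joint ball_lever above 0.06 rad).
It fails at once if a lid, the roller or the ball is touched by the robot (contact force between any of the fingers, the arm and roller_lid above 1 N or contact force between any of the fingers, the arm and ball_lid above 1 N or contact force between any of the fingers, the arm and roller above 1 N or contact force between any of the fingers, the arm and ball above 1 N).
It fails at once if a bystander on the bench is moved by more than 20 mm, or lifted (distance of any of holder_a, holder_b, collet_nut, wheel, spanner, carton, oiler from where it was at the start of the episode above 0.02 m).
It also fails if it takes over 35 s, if anything falls off the work surface, if the arm or the gripper's body presses on something with over 40 N, if the wrist force passes 120 N, or if a joint passes its speed limit or range.

ROBOT

A 7-joint arm with a two-finger parallel gripper is mounted at the origin on the work surface. World frame = base frame: x ahead of the robot, y to its left, z up, the work surface at z = 0. Lengths are in m, angles in rad, forces in N, time in s.
With the tool pointing down it reaches from about 0.4 to 0.9 m from the base axis. Payload 5.5 kg.
Tool frame: the origin (TCP) lies at the very end of the fingers, on their centre line; the grasp point (between the pads) lies ctrl.grip_depth behind it (ctrl.grip_depth is the distance from the TCP to the grasp point, in m); z points along the fingers, x is the direction in which the jaws open and shut, and the axes are right-handed (so a half turn about z gives the same grasp; the last joint's range is limited). The gripper opens to 85 mm and grips with 20 to 120 N. Pads are 22 mm wide; open, the fingers measure 114 mm over their backs; the gripper's body (76 mm by 85 mm) begins 54 mm behind the grasp point. The pads swing forward as they close: fully open they stand 13 mm farther back than shut.
Start: joints at [1.365, 0.501, -0.427, 1.55, 0.221, 1.138, -0.21], TCP at [0.294, -0.58, 0.231] pointing down, gripper open.
Joint ranges: [-2.88, 2.88], [-0.31, 2.03], [-1.54, 1.56], [0.2, 2.42], [-1.41, 4.55], [0.19, 2.02], [-2.57, 2.57]. Speed limits (rad/s): [2.57, 2.57, 3.14, 3.14, 3.14, 3.14, 3.14].

INTERFACE

Orientations are given as a unit quaternion [w, x, y, z].
In Python, from bench import ctrl gives the robot as it stands. Calls block until the motion is done:
- ctrl.move_to(position, orientation): joint-space move of the TCP to a pose.
- ctrl.line_to(position, frame=None, v=0.15, contact_N=None): straight line of the TCP; frame=None keeps the orientation; v is the mean speed in m/s. With contact_N (N) it stops when the force on the tool has changed by that much, and returns True; else False.
- ctrl.move_joints(angles): joint-space move.
- ctrl.ungrasp() and ctrl.gripper_close(strength=None): open the fingers fully, or close them until they stop; strength is the grip in N (None keeps the last).
- ctrl.hold(seconds).
- ctrl.solve_ik(position, orientation): joint angles nearest the present ones, or None.
- ctrl.grab_frame(name): name is "scene" or "top"; returns a dict with "color" (420x560x3 uint8, red, green, blue), "fov_y" (degrees; the focal length in pixels is half the picture's height over the tangent of half this angle, whatever the lens; pixels are square), "cx", "cy" (the principal point, pixels), "dist" ([k1, k2, p1, p2, k3] as OpenCV has them; the pictures are not rectified), "camera_from_world" (4x4, takes a point from world to camera coordinates). Camera axes: x right, y up, looking along -z (the intrinsics and any distortion apply to the point x, -y, -z); pixel columns grow to the right and rows downward; lengths in m; the calibration is good to about 2 mm. A picture is of the moment at which its call begins. There is no depth.
A pose or a line that the arm cannot do raises ctrl.IKError and nothing moves.
- ctrl.close_job(): hands the job in, once; it reports no verdict.
Readings, each from a call of its own:
- ctrl.get_clock(): time.
- ctrl.get_joint_pos(): joint angles.
- ctrl.get_joint_vel(): joint speeds.
- ctrl.get_effort(): joint torques, N m.
- ctrl.get_tcp_pos(): TCP position.
- ctrl.get_orientation(): TCP orientation.
- ctrl.get_contact_force(): force on the tool from outside, world axes, zero at the start.
- ctrl.get_torque(): the same for the moment, N m.
- ctrl.get_grip_width(): finger opening in m.
Only numpy, scipy, OpenCV 4.12 (cv2) and the standard library are available. Lean on these libraries where they do the work, as an engineer would, in place of code of your own. Each camera call takes 0.05 s, during which the arm holds its last target. There are 200 camera calls.

## Working session

There is one attempt and no reset: what is moved stays moved. The work goes in short steps, each a Python script; the robot and the scene stay as the last script left them, time stands still between calls to the robot, and variables do not carry over. Pictures are saved under pics/ and viewed, about 8 in all and at most 12, crops included, and the job is handed in when it is done.

```bash
ls; mkdir -p pics; cat > h.py <<'E'
import numpy as np, cv2, pickle
def snap(ctrl,name,tag):
    f=ctrl.grab_frame(name); pickle.dump(f,open(f'pics/{tag}.pkl','wb'))
    cv2.imwrite(f'pics/{tag}.png',f['color'][:,:,::-1]); return f
def K(f):
    h=f['color'].shape[0]; fl=h/2/np.tan(np.radians(f['fov_y'])/2)
    return np.array([[fl,0,f['cx']],[0,fl,f['cy']],[0,0,1.]])
def ray(f,uv):
    p=cv2.undistortPoints(np.array([[uv]],float),K(f),np.array(f['dist'],float))[0,0]
    M=np.array(f['camera_from_world']); R,t=M[:3,:3],M[:3,3]
    return -R.T@t, R.T@np.array([p[0],-p[1],-1.])
def on_z(f,uv,z):
    o,d=ray(f,uv); return o+d*(z-o[2])/d[2]
def proj(f,P):
    M=np.array(f['camera_from_world']); c=(M[:3,:3]@np.atleast_2d(P).T).T+M[:3,3]
    c=c*[1,-1,-1]
    return cv2.projectPoints(c,np.zeros(3),np.zeros(3),K(f),np.array(f['dist'],float))[0][:,0]
E
python3 - <<'E'
from bench import ctrl; from h import *
a=snap(ctrl,'top','t0'); b=snap(ctrl,'scene','s0')
for f in(a,b): print(ray(f,(280,210)),f['dist'],f['fov_y'])
print(ctrl.get_clock(),ctrl.get_tcp_pos(),ctrl.get_orientation(),ctrl.grip_depth)
E
```

```text
pics
(array([ 0.42872763, -0.01936802,  1.37660706]), array([ 0.16752926, -0.01923032, -0.98585045])) [-0.17744459  0.          0.          0.          0.        ] 44.960620164916016
(array([0.86307291, 0.44420313, 0.8728552 ]), array([-0.25754236, -0.48792388, -0.83407877])) [0.0283898 0.        0.        0.        0.       ] 57.43319687364652
0.1 [ 0.2933541  -0.5793365   0.23034867] [-4.93649963e-04  8.52002018e-01 -5.23537738e-01 -7.44356083e-04] 0.0187
```

View pics/t0.png

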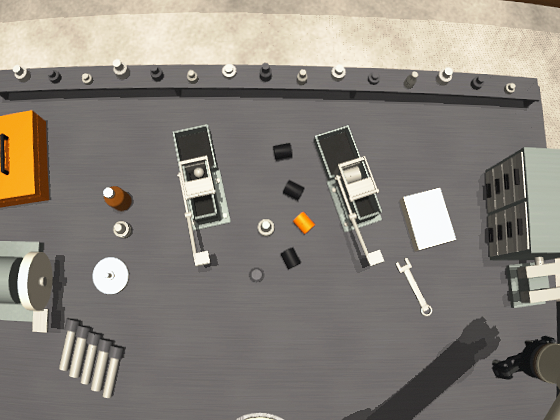

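View pics/s0.png

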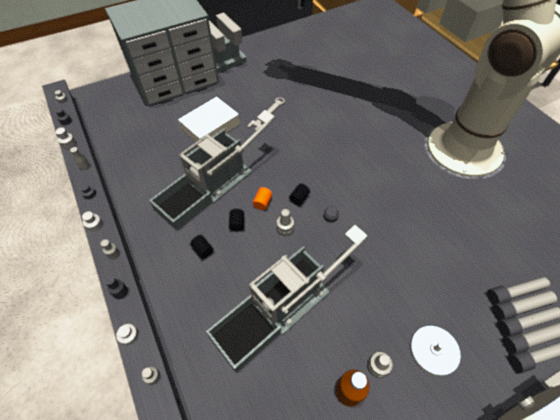

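```bash
python3 - <<'E'
from h import *
f=pickle.load(open('pics/t0.pkl','rb'));s=pickle.load(open('pics/s0.pkl','rb'))
g=f['color'][:,:,::-1]; q=s['color'][:,:,::-1]
c=lambda im,x,y:cv2.resize(im[y:y+150,x:x+100],None,fx=4,fy=4,interpolation=cv2.INTER_CUBIC)
cv2.imwrite('pics/c0.png',np.hstack([c(g,150,120),c(g,305,120)]))
# pads: bright blobs
for box in((185,240,225,275),(355,240,395,275)):
    x0,y0,x1,y1=box; m=(g[y0:y1,x0:x1].min(2)>200).astype('uint8')
    n,l,st,ce=cv2.connectedComponentsWithStats(m); print(st[1:],ce[1:]+[x0,y0])
for uv in((374,257),(202,258)): print(on_z(f,uv,.134))
# hopper tray outer corners at z .045 (far edge)
for uv in((316,138),(348,127),(174,133),(208,125)): print(uv,on_z(f,uv,.045))
E
```

```text
[[  7   0  18  25 194]] [[200.21134021 256.48969072]]
[[  6   0  23  26 195]] [[373.43589744 255.98461538]]
[ 0.52561565 -0.27758882  0.134     ]
[0.51760963 0.14649952 0.134     ]
(316, 138) [ 0.85661484 -0.14174901  0.045     ]
(348, 127) [ 0.89051409 -0.23064585  0.045     ]
(174, 133) [0.8658989  0.24879098 0.045     ]
(208, 125) [0.88959446 0.15550803 0.045     ]
```

View pics/c0.png

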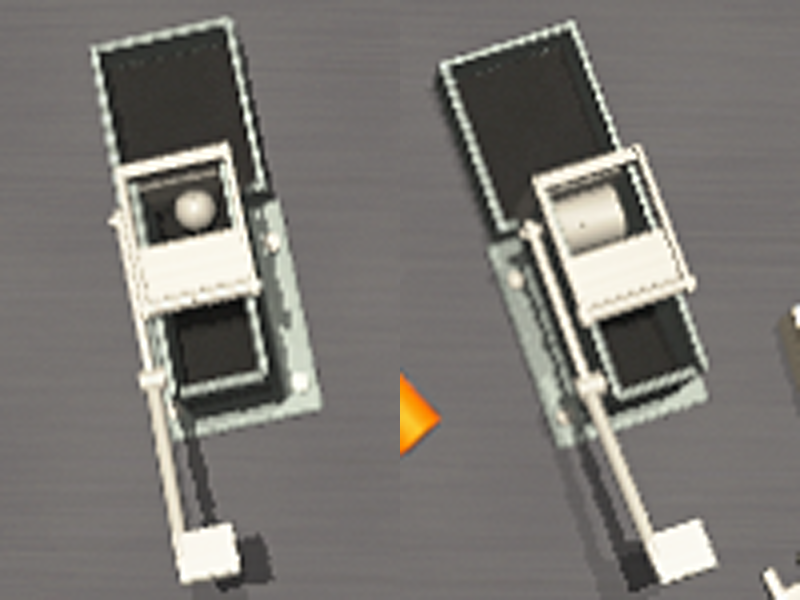

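The right-hand hopper (top view, roller seen at about (352,173)) is the roller's. The left one at (198,172) holds the ball. Candidates I rejected: black cylinders at (283,152), (293,189) and (291,258), and the orange one at (304,223). Next I triangulate the pad at about (376,258).

```bash
python3 - <<'E'
from h import *
f=pickle.load(open('pics/t0.pkl','rb'));s=pickle.load(open('pics/s0.pkl','rb'))
P=on_z(f,(375.8,258),.134); u=proj(s,P)[0]; print(P,u)
# top mask with a box wide enough; drop the arm by opening
g=f['color']; x0,y0=355,245; m=(g[y0:275,x0:400].min(2)>190).astype('uint8')
m=cv2.morphologyEx(m,cv2.MORPH_OPEN,np.ones((8,8),'uint8')); n,l,st,ce=cv2.connectedComponentsWithStats(m); print(st[1:],ce[1:]+[x0,y0])
for c in ce[1:]: print(on_z(f,c+[x0,y0],.134))
q=s['color']; a,b=int(u[0]),int(u[1])
im=cv2.resize(q[b-45:b+45,a-60:a+60],None,fx=6,fy=6,interpolation=cv2.INTER_CUBIC)[:,:,::-1].copy()
cv2.circle(im,(int((u[0]-a+60.5)*6),int((u[1]-b+45.5)*6)),4,(0,0,255),-1); cv2.imwrite('pics/c1.png',im)
print(a-60,b-45)
E
```

```text
[ 0.52317374 -0.28208657  0.134     ] [265.51382578 115.79177088]
[[ 14   8  14  11 144]] [[375.55555556 258.06944444]]
[ 0.52299664 -0.2814697   0.134     ]
205 70
```

View pics/c1.png

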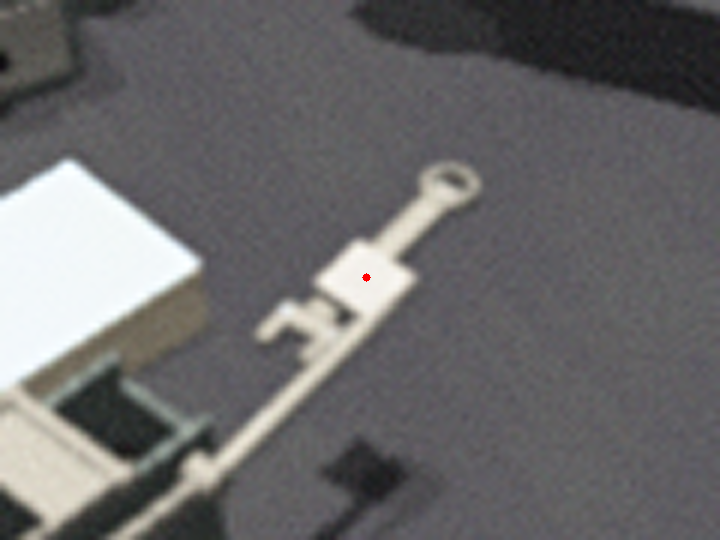

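The dot reprojects to the middle of the pad face in the second view, so the pad is at (0.523, -0.282, 0.134). Approaching with closed fingers and touching down.

```bash
python3 - <<'E'
from bench import ctrl; from h import *
ctrl.gripper_close(20)
o=ctrl.get_orientation()
ctrl.move_to([.523,-.282,.19],o); print(ctrl.get_clock(),ctrl.get_tcp_pos(),ctrl.get_contact_force())
print(ctrl.line_to([.523,-.282,.125],v=.04,contact_N=1.5))
print(ctrl.get_clock(),ctrl.get_tcp_pos(),ctrl.get_contact_force())
snap(ctrl,'scene','s1')
f=pickle.load(open('pics/s1.pkl','rb'))
cv2.imwrite('pics/s1c.png',cv2.resize(f['color'][40:240,130:390,::-1],None,fx=3,fy=3))
E
```

```text
2.275 [ 0.52227068 -0.28408005  0.19003231] [-0.0012852  -0.1438556  -0.06848711]
True
3.5 [ 0.52242225 -0.281807    0.13465665] [ 0.1743215  -0.16629077  0.74481781]
```

View pics/s1c.png

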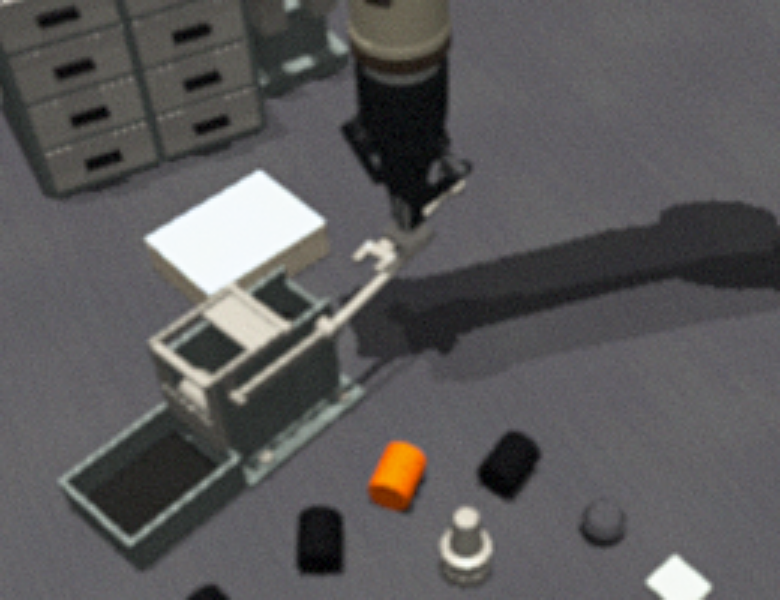

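Contact came at z = 0.135 on the pad, as predicted, with the lid still shut. Pressing down and holding.

```bash
python3 - <<'E'
from bench import ctrl; from h import *
print(ctrl.line_to([.521,-.283,.082],v=.05,contact_N=15))
print(ctrl.get_clock(),ctrl.get_tcp_pos(),ctrl.get_contact_force())
ctrl.hold(1.8)
print(ctrl.get_tcp_pos(),ctrl.get_contact_force())
f=snap(ctrl,'scene','s2'); g=snap(ctrl,'top','t2')
cv2.imwrite('pics/s2c.png',np.hstack([cv2.resize(f['color'][70:270,130:330,::-1],(400,400)),cv2.resize(g['color'][110:290,280:460,::-1],(400,400))]))
E
```

```text
False
4.7583 [ 0.52169054 -0.28273065  0.08245392] [1.7586213  1.94292568 4.85368919]
[ 0.5216644  -0.28276178  0.08259674] [0.2997923  1.2594811  5.43922144]
```

View pics/s2c.png

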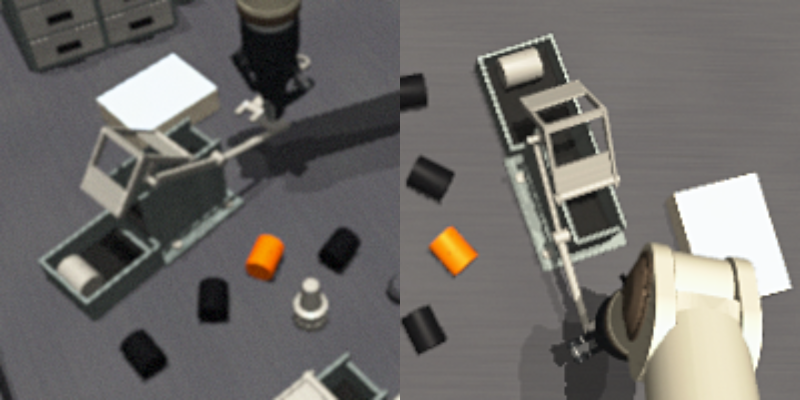

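The lid is fully up and the roller lies against the far wall of the tray. Now easing the lever up.

```bash
python3 - <<'E'
from bench import ctrl; from h import *
g=pickle.load(open('pics/t2.pkl','rb'));uv=(280+120*.45,110+68*.45); P=on_z(g,uv,.045)
yaw=.365;c,s=np.cos(yaw),np.sin(yaw);R=np.array([[c,-s],[s,c]])
pad=np.array([.523,-.282]); H=pad-R@[-.173,.028]; print('roller in hopper',R.T@(P[:2]-H))
ctrl.line_to([.5225,-.282,.138],v=.025)
print(ctrl.get_clock(),ctrl.get_tcp_pos(),ctrl.get_contact_force())
ctrl.hold(.4)
ctrl.line_to([.5225,-.282,.23],v=.08)
ctrl.move_to([.40,-.42,.26],ctrl.get_orientation()); ctrl.hold(.5)
print(ctrl.get_clock(),ctrl.get_contact_force())
f=snap(ctrl,'scene','s3'); g=snap(ctrl,'top','t3')
cv2.imwrite('pics/s3c.png',np.hstack([cv2.resize(f['color'][70:270,130:330,::-1],(400,400)),cv2.resize(g['color'][110:290,280:460,::-1],(400,400))]))
g0=pickle.load(open('pics/t0.pkl','rb'));print('ball hopper diff',np.abs(g['color'][115:275,60:235].astype(int)-g0['color'][115:275,60:235]).mean())
E
```

```text
roller in hopper [ 0.16510934 -0.00404746]
9.05 [ 0.52224473 -0.28200126  0.1377799 ] [-0.53321814  0.62688359 -0.39314859]
12.025 [-0.31376971 -1.08539405 -0.18355871]
ball hopper diff 2.6797619047619046
```

View pics/s3c.png

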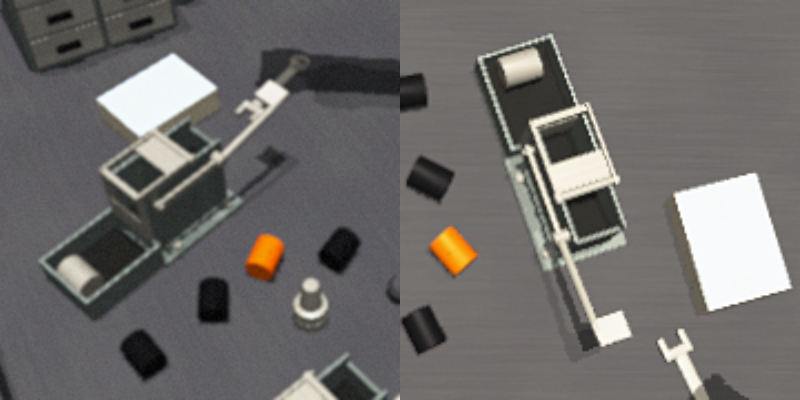

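The lid is shut, the lever is up, the roller is in the tray, and the arm is clear.

```bash
python3 -c "
from bench import ctrl
ctrl.close_job()"
```

```text
the job is handed in; nothing more can be done
```

The roller is out in its catch tray with the lid shut again, and the job is handed in; no verdict was reported.

- **Press:** I pressed the roller hopper's pad with closed fingers at (0.523, -0.282). First contact was at z = 0.135, as expected. I took it down about 52 mm with about 5 N and held it for 1.8 s until the roller lay in the tray, at about x = 0.165, y = -0.004 in the hopper's frame.
- **Release:** I eased the lever up over about 2 s, at a mean of 25 mm/s. I did not measure the lever's speed as the lid shut.
- **Final checks:** The last pictures show the roller lid shut, the lever up, the roller in the tray and the arm away from everything. The area around the ball hopper looks unchanged from the start (mean pixel difference 2.7). The hand-in came just after 12 s on the clock.
- **One small disagreement:** The force reading in free air at the end was about 1.1 N sideways rather than zero. I took this as sensor offset, since the arm was in free space at z = 0.26.

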